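# Turn a spotting tile wells up over the wall of a viewing stage

### The job

A ceramic spotting tile has been left wells down on the bench; it is to be turned over onto the low viewing stage ready for a spot test. Push one end of it up against the foot of the stage's upright front face, tip it up on that end on the bench until it stands against this wall, then bring it on over, lowering it under control and never letting it fall or letting go before it lies flat, so that it comes to lie wells up on the deck. Finish with it lying straight along the deck, centred across it and right up against the stop at the back of the deck, let go of; leave the reagent bottle, the dropper bottle and the timer where they are.

Things in the scene. Friction and masses are not known exactly. Their poses are not given: they have to be found in the camera images.
- tile_mid (a point): Centre (half-way up) of the loose spotting tile: white glazed ceramic plate 120 x 64 x 14 mm, about 0.2 kg. x along its 120 mm length, y across its 64 mm width (flat parallel sides to grip; pinched lightly there, 4 to 7 N, it can pivot and creep in the jaws), z out of its plain back face. Starts flat, z up, its eight round wells (2 x 4) underneath; wells up means z down. Both ends are alike: either may lead.
- stage_foot (a point): Foot (bench level) of the middle of the front wall of the stage, a fixed grey block 50 mm wide, 134 mm long, its flat aluminium deck 40 mm above the bench. x points level from the wall along the deck, y across, z up. The wall is the plane x = 0, plain, 50 mm wide, 40 mm high, upright on the bench, nothing in front of it.
- stage_stop (a point): Middle of the near face of the stop bar at the far end of the deck, at deck level (124 mm from the front wall, 40 mm up; axes as stage_foot). The bar is 50 mm wide, 10 mm thick, 13 mm above the deck. No side guides; the deck is 14 mm narrower than the tile, so fingers can straddle both. Bench flanges 5 mm high reach 17 mm out each side of the block.
- stage_home (a point): Where the tile's centre lies when it is home: 64 mm along the deck from the front face, on the deck's centre line, 47 mm above the bench. Same axes as stage_foot.
- reagent: Bystander: upright screw-cap lab bottle, 58 mm across, 114 mm high, loose; origin at the centre of its underside.
- dropper: Bystander: upright small pale dropper bottle, 25 mm across, 68 mm high, loose; origin at the centre of its underside.
- timer: Bystander: white bench timer, 60 x 66 x 25 mm, lying loose on the bench; origin at the centre of its underside.
- tile: The same spotting tile; origin at the middle of its wells face (its underside at the start), axes as tile_mid.
Not all that is in view belongs to the job. Of the things that look like the tile, the larger one is meant.

How it is judged:
By the outcome, as a careful person would: the job done as asked, in the order asked, and still so for the second after the job is handed in, with the robot touching nothing.
It also fails if it takes over 58 s, if anything falls off the work surface, if the arm or the gripper's body presses on something with over 40 N, if the wrist force passes 120 N, or if a joint passes its speed limit or range.

### The arm

A 6-joint arm with a two-finger parallel gripper is mounted at the origin on a cart in front of the work surface, level with it; the furniture and walls round the work are solid. World frame = base frame: x ahead of the robot, y to its left, z up, the work surface at z = 0. Lengths are in mm, angles in rad, forces in N, time in s.
With the tool pointing down it reaches from about 350 to 925 mm from the base axis. Payload 6.4 kg.
Tool frame: the origin (TCP) lies at the very end of the fingers, on their centre line; the grasp point (between the pads) lies 19 mm behind it; z points along the fingers, y is the line along which they close (so a half turn about z gives the same grasp; the last joint's range is limited). The gripper opens to 94 mm and grips with 3 to 60 N. Pads are 16 mm wide; open, the fingers measure 119 mm over their backs; the gripper's body (75 mm by 177 mm) begins 78 mm behind the grasp point.
Start: joints at [-1.31, 0.245, 1.558, -0, 1.339, -0.174], TCP at [273.805, -589.529, 205.455] pointing down, gripper open.
Joint ranges: [-3.13, 3.13], [-1.02, 2.26], [0.13, 2.54], [-0.95, 4.09], [0.21, 2.88], [-2.74, 2.74]. Speed limits (rad/s): [2.57, 2.57, 3.14, 3.14, 3.14, 3.14].

### API

Orientations are given as a unit quaternion [x, y, z, w].
In Python, from rig import telemetry, cams, job gives the robot as it stands. The module is installed in compiled form; this text tells all that it offers.
- The arm moves only by the shell command python3 -m handwheel 'ROWS' [FORCE]. ROWS is JSON, a list of rows, each a list of 3 entries, a list of its own where there are three numbers: the shift along the world's x, y, z in units of 40 mm (1.0 is 40 mm), then the turn about the world's z in units of 6 degrees (1.0 is 6 degrees), then the opening, from 0 (shut) to 1 (fully open). A call has 1 to 10 rows; each row shifts and turns the commanded pose from where the row before left it; what a row does not reach is not made up. A row lasts 1/10 s, in which the tool goes at most 50 mm and 8.59 degrees, less where a joint would pass 70% of its speed; a pose out of reach is approached as far as the arm can. A call is refused whole if a number of a shift passes 1 or a number of a turn 1, either way. A call with a gripper value outside its range is refused whole. The fingers move at their own pace and stop on an object; FORCE is the grip in N (left out, the last holds). Time passes only in rows, so rows that do not move let the fingers close. It gives the time, the measured TCP pose, the force, the opening and the grip force at its end, in the units of the state.
- telemetry.state(): the state, without advancing time (a new reading comes with each control period).
- cams.camera(name): name is "scene" or "side" or "wrist"; returns a dict with "color" (480x640x3 uint8, red, green, blue), "fx", "fy", "cx", "cy" (pixels), "eye" and "attitude" of the camera in the world; the wrist camera has in their place "mount" (4x4, takes a point from camera to tool coordinates, whose origin is the TCP and whose axes are the flange's). Camera axes: x right, y down, z forward; pixel columns grow to the right and rows downward; lengths in mm; the calibration is good to about 2 mm. A picture is of the moment at which its call begins: read the wrist's pose just before it. There is no depth.
- job.job_done(): hands the job in; it is judged then, once.
The state is a dict: "time_s": time; "qpos": joint angles; "dq": joint speeds; "tau": joint torques, N m; "position": TCP position; "orientation": TCP orientation; "wrist_force": force on the tool from outside, world axes, zero at the start; "torque": the same for the moment, N m; "width": finger opening in mm; "finger_force": force on a finger pad.
Only numpy, scipy, OpenCV 4.12 (cv2) and the standard library are available. Lean on these libraries where they do the work, as an engineer would, in place of code of your own. Each camera call takes 0.05 s, during which the arm holds its last target. There are 200 camera calls.

## Working session

There is one attempt and no reset: what is moved stays moved. The work goes in short steps, Python scripts to look and compute and a shell command to move; the robot and the scene stay as the last step left them, time stands still between calls to the robot, and variables do not carry over. Pictures are saved under pics/ and viewed, at most 10 in all, crops included, and the job is handed in when it is done.

```bash
mkdir -p pics
cat > h.py <<'E'
import numpy as np, cv2
from scipy.spatial.transform import Rotation as R
from rig import telemetry, cams, job
def cam(n):
    s=telemetry.state(); c=cams.camera(n)
    if 'mount' in c:
        T=np.eye(4);T[:3,:3]=R.from_quat(s['orientation']).as_matrix();T[:3,3]=s['position']
        P=T@np.array(c['mount'])
        c['Rm'],c['t']=P[:3,:3],P[:3,3]
    else:
        a=np.array(c['attitude']); c['Rm']=a if a.shape==(3,3) else R.from_quat(a).as_matrix(); c['t']=np.array(c['eye'])
    return c
def ray(c,u,v,z):
    d=c['Rm']@np.array([(u-c['cx'])/c['fx'],(v-c['cy'])/c['fy'],1]); return c['t']+d*(z-c['t'][2])/d[2]
def proj(c,p):
    q=c['Rm'].T@(np.array(p)-c['t']); return c['cx']+c['fx']*q[0]/q[2],c['cy']+c['fy']*q[1]/q[2]
def save(c,n): cv2.imwrite('pics/'+n,c['color'][:,:,::-1])
E
python3 - <<'E'
from h import *
print(telemetry.state())
for n in('scene','side','wrist'):
    c=cam(n); save(c,n+'0.png'); print(n,{k:c[k] for k in('fx','fy','cx','cy','t')},c.get('attitude'),c['Rm'].round(2).tolist())
E
```

```text
{'time_s': 0.0, 'qpos': array([-1.31008001e+00,  2.45773255e-01,  1.55899840e+00, -2.07576137e-05,
        1.33868112e+00, -1.74103496e-01]), 'dq': array([ 0.00017534,  0.00055897, -0.00150731, -0.00018732, -0.00106639,
       -0.00104569]), 'tau': array([ 2.72081947e-03, -4.15840423e+01, -3.14596546e+01,  6.85276184e-02,
        3.32587806e-02, -1.62243864e-04]), 'position': array([ 273.65362491, -588.93475004,  204.37985928]), 'orientation': array([ 9.76458471e-01,  2.15703475e-01, -5.03537276e-05, -9.28750381e-04]), 'wrist_force': array([ 0.27554178,  0.09525987, -0.43656811]), 'torque': array([-0.02347064,  0.01976316, -0.05082465]), 'finger_force': 0.0, 'width': 94.09147154871641}
scene {'fx': 474.2125948723012, 'fy': 474.2125948723012, 'cx': 319.46188827918763, 'cy': 246.70881410587882, 't': array([ -72.8399624 , -508.25604009,  510.91749159])} [ 0.76710147 -0.41986614  0.23304113 -0.42539346] [[0.54, -0.45, 0.71], [-0.84, -0.29, 0.46], [0.0, -0.85, -0.53]]
side {'fx': 563.4243739986251, 'fy': 563.4243739986251, 'cx': 316.19846602722316, 'cy': 237.75270628826036, 't': array([  494.85948582, -1149.59225381,   620.44630818])} [ 0.85564258 -0.00871081  0.006015   -0.51745891] [[1.0, -0.01, 0.02], [-0.02, -0.46, 0.89], [0.0, -0.89, -0.46]]
wrist {'fx': 342.27511544117885, 'fy': 342.27511544117885, 'cx': 317.14265919095254, 'cy': 240.95265686168472, 't': array([ 335.90726701, -559.01744481,  384.40145624])} None [[0.42, -0.88, -0.22], [-0.91, -0.41, -0.1], [-0.0, 0.24, -0.97]]
```

View pics/scene0.png

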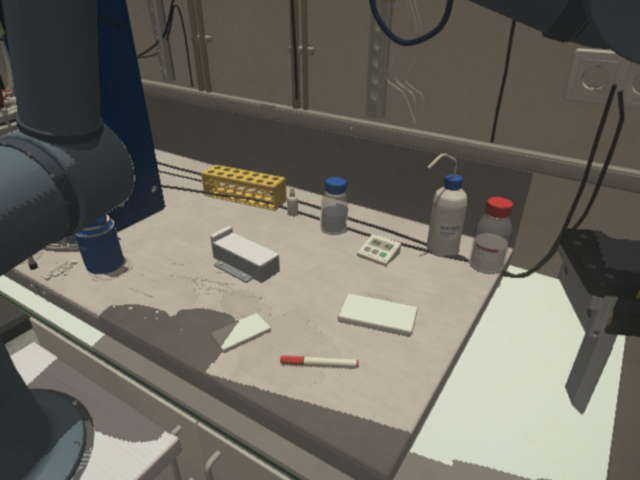

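View pics/side0.png

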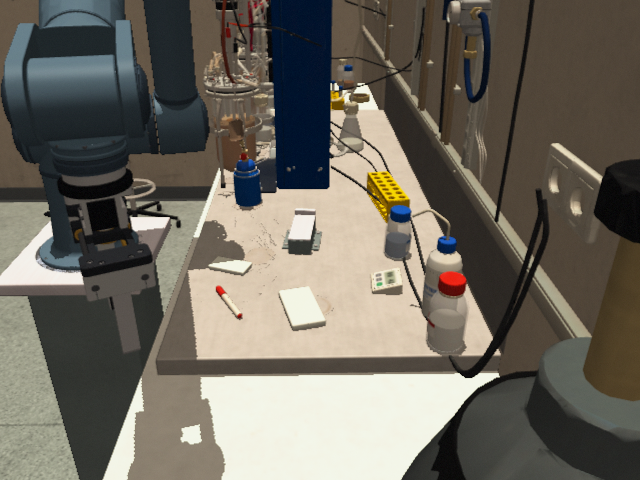

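The scene view shows the tile at about (378,313) and a smaller look-alike at (242,332). The stage is at (245,253), with its front wall facing right and the stop at its left end. In the side view the same three are at (301,307), (232,266) and (302,232). I'll measure them next.

Run:
```python
from h import *
tiles=[]
for n,pts,sc in(('scene',[(378,313),(242,330)],(200,215,300,290)),('side',[(301,307),(232,266)],(272,195,332,260))):
    c=cam(n); im=c['color']; hsv=cv2.cvtColor(im,cv2.COLOR_RGB2HSV).astype(int)
    for p in pts:
        ref=im[p[1],p[0]].astype(int); 
        m=(np.abs(im.astype(int)-ref).max(2)<18).astype(np.uint8)
        k,l=cv2.connectedComponents(m,connectivity=4); m=(l==l[p[1],p[0]]).astype(np.uint8)
        ct=max(cv2.findContours(m,0,1)[0],key=cv2.contourArea)
        W=np.array([ray(c,*q[0],14)[:2] for q in ct],np.float32)
        r=cv2.minAreaRect(W); print(n,p,ref,m.sum(),'rect',r,'\n',cv2.boxPoints(r).round(1).tolist())
    x0,y0,x1,y1=sc
    cv2.imwrite(f'pics/st_{n}.png',cv2.resize(im[y0:y1,x0:x1,::-1],None,fx=6,fy=6,interpolation=cv2.INTER_CUBIC))
a=cv2.imread('pics/st_scene.png');b=cv2.imread('pics/st_side.png')
h=max(a.shape[0],b.shape[0]);f=lambda i:cv2.copyMakeBorder(i,0,h-i.shape[0],0,0,0)
o=np.hstack([f(a),f(b)]);print(a.shape,b.shape,o.shape)
o=cv2.resize(o,None,fx=800/o.shape[1],fy=800/o.shape[1]);print(o.shape);cv2.imwrite('pics/st.png',o)
```

```text
scene (378, 313) [214 218 194] 1694 rect ((483.44586181640625, -265.1363525390625), (60.19509506225586, 115.52522277832031), 14.2483549118042) 
 [[440.1000061035156, -216.60000610351562], [468.5, -328.5], [526.7999877929688, -313.70001220703125], [498.3999938964844, -201.6999969482422]]
scene (242, 330) [214 217 194] 681 rect ((328.1925048828125, -106.73881530761719), (41.56983947753906, 80.01087188720703), 68.79354858398438) 
 [[283.3999938964844, -111.5999984741211], [358.0, -140.60000610351562], [373.0, -101.80000305175781], [298.3999938964844, -72.9000015258789]]
side (301, 307) [244 245 230] 1129 rect ((485.00323486328125, -263.72308349609375), (60.0589714050293, 116.95714569091797), 14.53207778930664) 
 [[441.29998779296875, -214.6999969482422], [470.6000061035156, -327.8999938964844], [528.7000122070312, -312.79998779296875], [499.3999938964844, -199.60000610351562]]
side (232, 266) [243 245 229] 277 rect ((334.28680419921875, -110.14251708984375), (41.47767639160156, 77.3720932006836), 71.1227035522461) 
 [[291.0, -117.19999694824219], [364.20001220703125, -142.3000030517578], [377.6000061035156, -103.0], [304.3999938964844, -78.0]]
(450, 600, 3) (390, 360, 3) (450, 960, 3)
(375, 800, 3)
```

View pics/st.png

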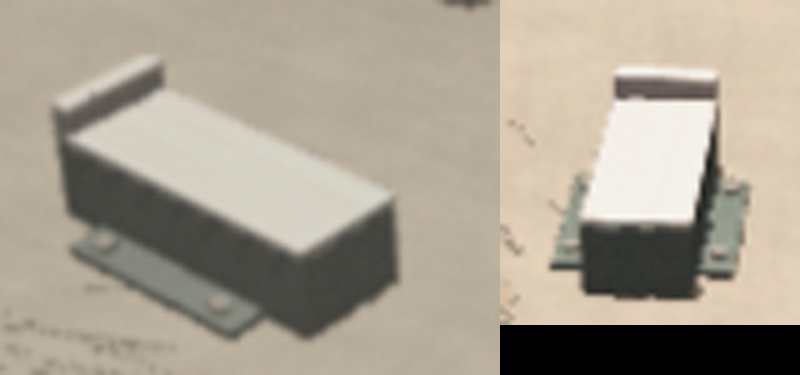

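The crop shows the stage clearly. In scene pixels the deck corners are front (260,265) and (278,254), and at the stop (213,242) and (233,233). The tile candidates are:
- (378,313), which measures about 60x116 mm
- (242,330), which measures about 42x80 mm

The first fits the 64x120 tile and is the larger one.

Run:
```python
from h import *
f=lambda px,o:(px+.5)/5-.5+o
S={'scene':[(302,252),(393,196),(68,138),(166,92)],'side':[(583-500,221),(697-500,222),(614-500,100),(715-500,102)]}
O={'scene':(200,215),'side':(272,195)}
for n in S:
    c=cam(n); P=np.array([ray(c,f(a,O[n][0]),f(b,O[n][1]),40) for a,b in S[n]])[:,:2]
    A=(P[0]+P[1])/2;B=(P[2]+P[3])/2; d=B-A
    print(n,P.round(1).tolist(),'front',A,'stop',B,'len',np.hypot(*d),'wid',np.hypot(*(P[1]-P[0])),np.hypot(*(P[3]-P[2])),'ang',np.degrees(np.arctan2(d[1],d[0])),'wallang',np.degrees(np.arctan2(*(P[0]-P[1])[::-1])))
    for nm,u in {'scene':{'drop':(293,215),'blue':(333,231),'timer':(380,256),'wash':(443,252)},'side':{'blue':(396,257),'timer':(387,285)}}[n].items(): print(nm,ray(c,*u,0).round(0))
    if n=='scene':
        im=c['color'][230:380,190:440]; cv2.imwrite('pics/cand.png',cv2.resize(im[:,:,::-1],None,fx=3,fy=3))
```

```text
scene [[454.8, -46.3], [501.5, -51.4], [467.4, 77.3], [513.9, 69.1]] front [478.14544321 -48.83661117] stop [490.64424338  73.21592326] len 122.69083571260136 wid 46.902836495802596 47.17387106774019 ang 84.15300274760453 wallang 173.70529236901416
drop [699.  57.   0.]
blue [686. -57.   0.]
timer [ 652. -187.   -0.]
wash [ 733. -286.   -0.]
side [[457.0, -46.8], [507.4, -48.6], [469.1, 78.0], [517.6, 74.9]] front [482.20036647 -47.69808939] stop [493.35715824  76.44362458] len 124.64204407121997 wid 50.406587679485696 48.66692009700276 ang 84.86454358247835 wallang 177.8506168363279
blue [696. -62.   0.]
timer [ 661. -177.    0.]
```

View pics/cand.png

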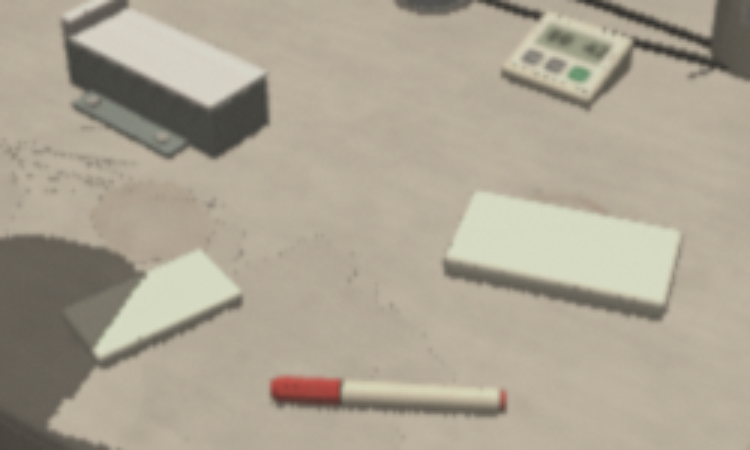

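The crop confirms it. The full-size tile is at crop (560,250), which is scene (377,313). The plate at crop (150,305) is smaller and half in shadow. Next I move to a high viewpoint over both the tile and the stage.

```bash
python3 -m handwheel '[[[0.37,0.785,0.17],0.95,1],[[0.37,0.785,0.17],0.95,1],[[0.37,0.785,0.17],0.95,1],[[0.37,0.785,0.17],0.95,1],[[0.37,0.785,0.17],0.95,1],[[0.37,0.785,0.17],0.95,1],[[0.37,0.785,0.17],0.95,1]]'
python3 -m handwheel '[[[0.37,0.785,0.17],0.95,1],[[0.37,0.785,0.17],0.95,1],[[0.37,0.785,0.17],0.95,1],[[0.37,0.785,0.17],0.95,1],[[0.37,0.785,0.17],0.95,1],[[0.37,0.785,0.17],0.95,1],[[0.37,0.785,0.17],0.95,1],[[0,0,0],0,1],[[0,0,0],0,1],[[0,0,0],0,1]]'
python3 - <<'E'
from h import *
c=cam('wrist'); save(c,'w1.png'); print(c['t'])
for p in [(484.5,-264.5,14),(480,-48,0),(492,75,40)]: print(proj(c,p))
E
```

```text
time_s: 1.05
position: [377.8, -368.4, 253.4]
orientation: [0.843, 0.538, 0.0, 0.0]
wrist_force: [0.8, 0.2, 0.5]
width: 93.7
finger_force: 0.0
time_s: 2.05
position: [480.6, -150.6, 300.3]
orientation: [0.611, 0.791, -0.0, -0.0]
wrist_force: [-0.2, -0.9, -0.1]
width: 94.2
finger_force: 0.0
[463.32576214 -82.81014184 480.20191188]
(np.float64(299.71395285521163), np.float64(285.89482991806017))
(np.float64(335.60881269478335), np.float64(134.5197068253923))
(np.float64(375.77173131365356), np.float64(26.6396085073159))
```

View pics/w1.png

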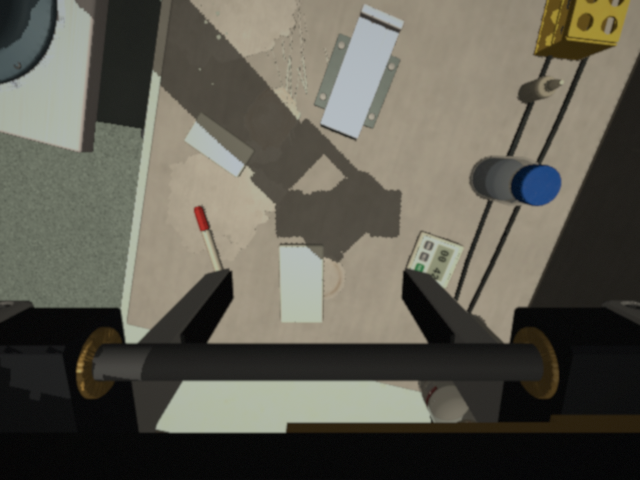

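The wrist view shows the tile at about (301,283), and the deck with front corners (322,124) and (358,138) and the stop bar at (380,18). I'll measure both from here.

Run:
```python
from h import *
c=cam('wrist'); im=c['color'].astype(int)
for nm,p,z,tol in(('tile',(300,283),14,25),('deck',(355,90),40,22)):
    ref=np.median(im[p[1]-4:p[1]+5,p[0]-4:p[0]+5].reshape(-1,3),axis=0)
    m=(np.abs(im-ref).max(2)<tol).astype(np.uint8)
    l=cv2.connectedComponents(m,connectivity=4)[1]; m=(l==l[p[1],p[0]]).astype(np.uint8)
    ct=max(cv2.findContours(m,0,1)[0],key=cv2.contourArea)
    W=np.array([ray(c,*q[0],z)[:2] for q in ct],np.float32)
    r=cv2.minAreaRect(W); b=cv2.boxPoints(r)
    print(nm,ref,m.sum(),cv2.minAreaRect(ct),'\n',r,b.round(1).tolist())
    for i in range(4):
        d=b[(i+1)%4]-b[i]; print(np.hypot(*d).round(1),np.degrees(np.arctan2(d[1],d[0])).round(2))
```

```text
tile [180. 188. 178.] 3001 ((301.0, 283.5), (75.0, 42.0), 90.0) 
 ((485.5451965332031, -262.4068603515625), (60.4451904296875, 115.73294067382812), 13.539441108703613) [[442.6000061035156, -213.1999969482422], [469.70001220703125, -325.70001220703125], [528.5, -311.6000061035156], [501.3999938964844, -199.10000610351562]]
115.7 -76.46
60.4 13.54
115.7 103.54
60.4 -166.46
deck [178. 185. 190.] 4522 ((358.1615905761719, 77.14842224121094), (41.53472900390625, 112.26646423339844), 21.317913055419922) 
 ((487.68890380859375, 16.17510223388672), (122.425537109375, 48.1544303894043), 83.74606323242188) [[457.1000061035156, -42.099998474121094], [505.0, -47.29999923706055], [518.2999877929688, 74.4000015258789], [470.3999938964844, 79.5999984741211]]
48.2 -6.25
122.4 83.75
48.2 173.75
122.4 -96.25
```

```bash
python3 -m handwheel '[[[0.0515,-0.686,-0.95],0,1],[[0.0515,-0.686,-0.95],0,1],[[0.0515,-0.686,-0.95],0,1],[[0.0515,-0.686,-0.95],0,1],[[0.0515,-0.686,-0.95],0,1],[[0,0,-0.8],0,1],[[0,0,-0.8],0,1],[[0,0,-0.6],0,1],[[0,0,-0.3],0,1],[[0,0,-0.12],0,1]]' 20
python3 -m handwheel '[[[0,0,0],0,1],[[0,0,0],0,0.6],[[0,0,0],0,0.6],[[0,0,0],0,0.6],[[0,0,0],0,0.6],[[0,0,0],0,0.6],[[0,0,0],0,0.6]]' 20
```

```text
time_s: 3.15
position: [490.3, -287.2, 4.6]
orientation: [0.611, 0.791, 0.0, -0.001]
wrist_force: [-0.4, 0.4, 0.4]
width: 93.9
finger_force: 0.0
time_s: 3.85
position: [491.7, -287.3, 6.4]
orientation: [0.611, 0.792, 0.0, 0.0]
wrist_force: [-0.1, 0.5, 3.8]
width: 63.5
finger_force: 20.0
```

```bash
python3 -m handwheel '[[[-0.05,0.375,0],-0.342,0.6],[[-0.05,0.375,0],-0.342,0.6],[[-0.05,0.375,0],-0.342,0.6],[[-0.05,0.375,0],-0.342,0.6],[[-0.05,0.375,0],-0.342,0.6],[[-0.05,0.375,0],-0.342,0.6],[[-0.05,0.375,0],-0.342,0.6],[[-0.05,0.375,0],-0.342,0.6],[[-0.05,0.375,0],-0.342,0.6],[[-0.05,0.375,0],-0.342,0.6]]'
python3 -m handwheel '[[[0,0,0],0,0.6],[[0,0,0],0,0.6],[[0,0,0],0,0.6]]'
python3 - <<'E'
from h import *
s=telemetry.state();print(s['position'],s['wrist_force'])
c=cam('wrist'); save(c,'w2.png'); d=cam('scene'); cr=d['color'][190:390,190:450,::-1]
o=np.hstack([cv2.resize(c['color'][:,:,::-1],(533,400)),cv2.resize(cr[:, :],(520,400))]); cv2.imwrite('pics/w2s.png',cv2.resize(o,(800,304)))
cv2.imwrite('pics/w2c.png',cv2.resize(c['color'][30:300,180:460,::-1],None,fx=2.2,fy=2.2))
E
```

```text
time_s: 4.85
position: [471.9, -137.5, 6.5]
orientation: [0.742, 0.67, -0.0, 0.001]
wrist_force: [0.0, -3.1, 0.6]
width: 64.0
finger_force: 20.0
time_s: 5.15
position: [471.6, -136.2, 6.4]
orientation: [0.742, 0.67, 0.001, -0.001]
wrist_force: [-0.9, 6.3, 8.4]
width: 63.7
finger_force: 20.0
[ 471.62120619 -136.22521885    6.37715926] [-0.92713147  6.33596526  8.39577317]
```

View pics/w2.png

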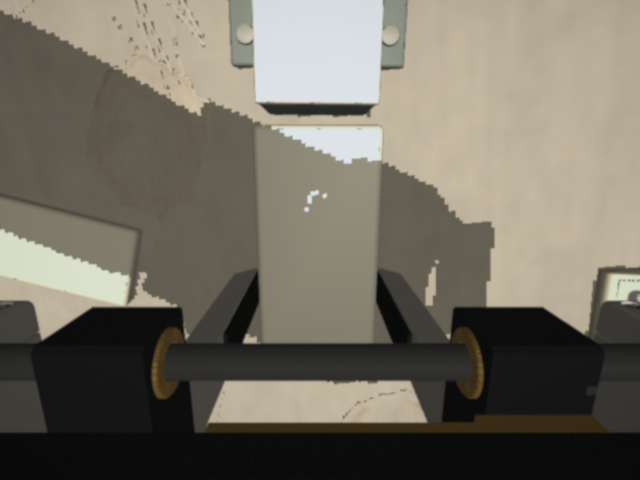

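The wrist view shows the tile squarely gripped, with its leading end at row 126 across columns 256–382. The wall's top edge is at rows 102–105 across columns 255–379. I'll compute the remaining offset and yaw.

Run:
```python
from h import *
c=cam('wrist'); im=cv2.cvtColor(c['color'],cv2.COLOR_RGB2GRAY).astype(int)
def edges(row,lo,hi): # strongest step
    g=im[row-1:row+2].sum(0)/3; d=np.abs(np.convolve(g,[1,1,0,-1,-1],'same')); return lo+int(np.argmax(d[lo:hi]))
s=telemetry.state(); q=s['orientation']; yaw=2*np.degrees(np.arctan2(q[1],q[0])); print('toolyaw',yaw)
a=np.radians(84.1); U=np.array([np.cos(a),np.sin(a)]);V=np.array([-U[1],U[0]]); F=np.array([480.5,-46.8])
def rep(nm,rows,z,L,Rr):
    A=[];B=[]
    for r in rows:
        A.append(ray(c,edges(r,*L),r,z)[:2]);B.append(ray(c,edges(r,*Rr),r,z)[:2])
    A=np.array(A);B=np.array(B)
    for P in(A,B,(A+B)/2):
        x,y=(P-F)@U,(P-F)@V; k=np.polyfit(x,y,1); print(nm,'lat',np.median(y).round(1),'at x',x.mean().round(0),'yaw off',np.degrees(np.arctan(k[0])).round(2))
rep('deck',range(10,95,5),40,(235,270),(360,395))
rep('tile',range(165,260,6),14,(245,275),(360,395))
for nm,pts,z in(('tilefront',[(270,126),(368,126)],14),('deckfront',[(262,0),(370,0)],40)):
    for u,_ in pts:
        col=im[:,u-2:u+3].mean(1); d=np.abs(np.convolve(col,[1,1,0,-1,-1],'same')); lo,hi=(115,135) if z==14 else (92,112)
        v=lo+int(np.argmax(d[lo:hi])); p=ray(c,u,v,z)[:2]; print(nm,u,v,(p-F)@U,(p-F)@V)
print('tcp',(s['position'][:2]-F)@U,(s['position'][:2]-F)@V)
```

```text
toolyaw 84.2044830214478
deck lat 24.5 at x 20.0 yaw off 1.47
deck lat -24.8 at x 20.0 yaw off -0.53
deck lat -0.1 at x 20.0 yaw off 0.47
tile lat 30.2 at x -46.0 yaw off -0.29
tile lat -31.3 at x -46.0 yaw off -1.69
tile lat -0.6 at x -46.0 yaw off -0.99
tilefront 270 115 -0.47996365177180883 22.237771962360934
tilefront 368 126 -5.434006193013637 -24.59214289004001
deckfront 262 102 1.4344538624793073 21.922663173178353
deckfront 370 103 1.0867185352957898 -21.38826830863793
tcp -89.91029435390003 -0.3593250675650136
```

```bash
python3 -m handwheel '[[[0,0.05,0],0,0.6],[[0,0.05,0],0,0.6],[[0,0.03,0],0,0.6],[[0,0.02,0],0,0.6],[[0,0,0],0,0.6]]' 20
python3 -m handwheel '[[[0,0.02,0],0,0.6],[[0,0.02,0],0,0.6],[[0,0,0],0,0.6]]'
python3 -m handwheel '[[[0,0.02,0],0,0.6],[[0,0.02,0],0,0.6],[[0,0,0],0,0.6]]'
```

```text
time_s: 5.8
position: [472.0, -131.9, 6.4]
orientation: [0.742, 0.67, 0.0, 0.001]
wrist_force: [0.5, -3.9, 4.3]
width: 63.8
finger_force: 20.0
time_s: 6.1
position: [471.9, -130.8, 6.4]
orientation: [0.742, 0.671, -0.0, 0.001]
wrist_force: [-0.8, -8.0, 4.0]
width: 63.6
finger_force: 20.0
time_s: 6.4
position: [472.0, -130.7, 6.5]
orientation: [0.742, 0.671, -0.001, 0.003]
wrist_force: [-0.6, -13.9, 1.9]
width: 64.1
finger_force: 20.0
```

The tile is hard against the wall foot (14 N). Now I lower the grip a little, relax it to 6 N and tip the first 30°.

```bash
python3 -m handwheel '[[[0,0,0],0,0.6],[[0,0,-0.05],0,0.6],[[0,0,-0.035],0,0.6],[[0,0,0],0,0.6]]' 6
python3 -m handwheel '[[[-0.001,-0.007,0.185],0,0.6],[[0.001,0.009,0.182],0,0.6],[[0.003,0.025,0.178],0,0.6],[[0.004,0.041,0.172],0,0.6],[[0.006,0.056,0.165],0,0.6],[[0.007,0.072,0.157],0,0.6],[[0,0,0],0,0.6],[[0,0,0],0,0.6]]' 6
python3 - <<'E'
from h import *
d=cam('scene'); w=cam('wrist')
cr=d['color'][200:340,190:390,::-1]
o=np.hstack([cv2.resize(cr,(500,350)),cv2.resize(w['color'][:350,160:460,::-1],(300,350))]);cv2.imwrite('pics/t1.png',o)
E
```

```text
time_s: 6.8
position: [472.2, -128.0, 3.0]
orientation: [0.742, 0.67, 0.001, 0.001]
wrist_force: [0.8, -1.6, 6.0]
width: 64.2
finger_force: 6.0
time_s: 7.6
position: [472.4, -120.1, 44.3]
orientation: [0.742, 0.67, 0.0, 0.0]
wrist_force: [0.6, 0.2, -1.0]
width: 63.8
finger_force: 6.0
```

View pics/t1.png

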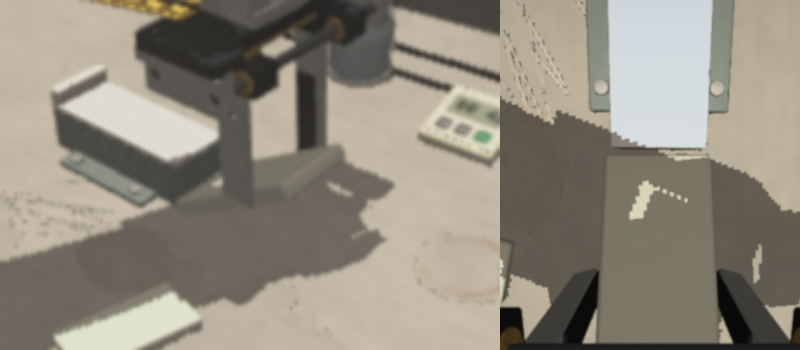

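The view shows the tile tilted with its leading end still at the wall foot. In the crop the lead end is near (180,208), the raised end face runs (285,197)–(340,155) and the fingertip is at (238,203). I'll check that angle against the predicted geometry.

Run:
```python
from h import *
d=cam('scene')
a=np.radians(84.1); U=np.array([np.cos(a),np.sin(a)]);V=np.array([-U[1],U[0]]); F=np.array([480.6,-45.5])
def W(x,y,z): p=F+x*U+y*V; return np.array([*p,z])
for th in(20,25,30,35):
    t=np.radians(th); C,S=np.cos(t),np.sin(t)
    f=lambda s,h,y: ((np.array(proj(d,W(-14*S-s*C+h*S,y,s*S+h*C)))-[190,200])*2.5).round(0).tolist()
    print(th,'lead',f(0,0,32),'trail low/top near',f(120,0,32),f(120,14,32),'far top',f(120,14,-32),'mid83',f(83,7,32))
s=telemetry.state();print('tip',(np.array(proj(d,s['position']+np.array([*(V*38),0])))-[190,200])*2.5,(s['position'][:2]-F)@U)
```

```text
20 lead [174.0, 213.0] trail low/top near [293.0, 227.0] [287.0, 208.0] far top [348.0, 164.0] mid83 [251.0, 213.0]
25 lead [175.0, 214.0] trail low/top near [290.0, 213.0] [282.0, 194.0] far top [343.0, 151.0] mid83 [248.0, 204.0]
30 lead [176.0, 214.0] trail low/top near [285.0, 200.0] [276.0, 180.0] far top [338.0, 138.0] mid83 [245.0, 195.0]
35 lead [177.0, 215.0] trail low/top near [279.0, 186.0] [270.0, 167.0] far top [331.0, 125.0] mid83 [241.0, 186.0]
tip [238.13209737 203.74747261] -75.21092996849308
```

The picture agrees with about 27°, so the tilt is on track. Continuing up to the wall.

```bash
python3 -m handwheel '[[[0.009,0.084,0.140],0,0.6],[[0.010,0.098,0.130],0,0.6],[[0.011,0.110,0.120],0,0.6],[[0.013,0.123,0.108],0,0.6],[[0.014,0.134,0.096],0,0.6],[[0.015,0.145,0.083],0,0.6],[[0,0,0],0,0.6]]' 6
python3 -m handwheel '[[[0.016,0.153,0.068],0,0.6],[[0.017,0.161,0.053],0,0.6],[[0.017,0.167,0.038],0,0.6],[[0.018,0.173,0.022],0,0.6],[[0.018,0.16,0.006],0,0.6],[[0.015,0.14,-0.01],0,0.6],[[0,0,0],0,0.6],[[0,0,0],0,0.6]]' 6
python3 - <<'E'
from h import *
d=cam('scene'); w=cam('side')
a=np.radians(84.1); U=np.array([np.cos(a),np.sin(a)]);F=np.array([480.6,-45.5])
s=telemetry.state();print((s['position'][:2]-F)@U,s['position'][2])
cr=d['color'][170:310,190:390,::-1]
o=np.hstack([cv2.resize(cr,(500,350)),cv2.resize(w['color'][150:290,240:360,::-1],(300,350))]);cv2.imwrite('pics/t2.png',o)
E
```

```text
time_s: 8.45
position: [475.3, -91.6, 71.6]
orientation: [0.742, 0.671, 0.0, 0.0]
wrist_force: [-1.0, -0.6, -2.2]
width: 63.7
finger_force: 6.0
time_s: 9.25
position: [479.4, -53.9, 78.7]
orientation: [0.742, 0.67, 0.0, 0.0]
wrist_force: [-1.2, 1.0, 4.0]
width: 64.4
finger_force: 6.0
-8.727952126166143 78.68512266380189
```

View pics/t2.png

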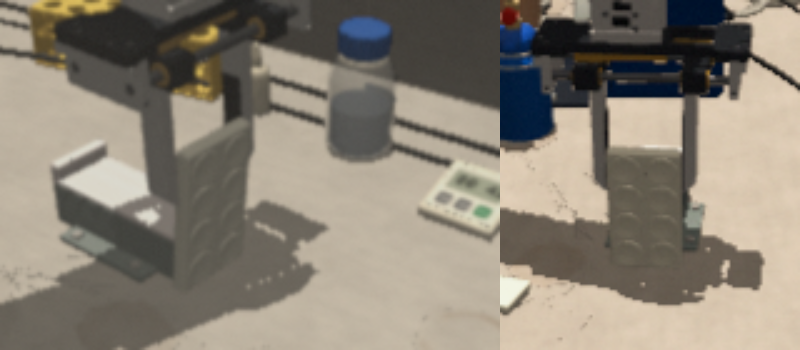

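The tile stands upright on the bench against the wall, wells facing out. In the crop it spans (180,155)–(245,285), with the side view upright at (645,205). Next I press it flush, lift 20 mm with a firmer grip, then start over the deck edge with a light grip.

```bash
python3 -m handwheel '[[[0.004,0.04,0],0,0.6],[[0,0,0],0,0.6],[[0,0,0],0,0.6]]' 12
python3 -m handwheel '[[[0,0,0.1],0,0.6],[[0,0,0.1],0,0.6],[[0,0,0.1],0,0.6],[[0,0,0.1],0,0.6],[[0,0,0.1],0,0.6],[[0,0,0],0,0.6]]' 12
python3 -m handwheel '[[[0,0,0],0,0.6],[[0.016,0.154,0.009],0,0.6],[[0.016,0.155,-0.005],0,0.6],[[0.016,0.154,-0.019],0,0.6],[[0.016,0.151,-0.032],0,0.6],[[0.015,0.148,-0.045],0,0.6],[[0.015,0.144,-0.058],0,0.6],[[0,0,0],0,0.6]]' 6
python3 - <<'E'
from h import *
d=cam('scene'); w=cam('wrist')
cr=d['color'][150:290,190:390,::-1]
o=np.hstack([cv2.resize(cr,(500,350)),cv2.resize(w['color'][:350,160:460,::-1],(300,350))]);cv2.imwrite('pics/t3.png',o)
E
```

```text
time_s: 9.65
position: [479.5, -53.3, 78.7]
orientation: [0.742, 0.67, -0.0, 0.001]
wrist_force: [-1.1, -1.0, 5.5]
width: 64.1
finger_force: 12.0
time_s: 10.25
position: [479.5, -52.7, 98.9]
orientation: [0.742, 0.67, 0.0, 0.0]
wrist_force: [-0.7, -1.0, -1.5]
width: 63.9
finger_force: 12.0
time_s: 11.05
position: [482.7, -15.5, 91.7]
orientation: [0.742, 0.671, -0.0, -0.0]
wrist_force: [0.6, -0.6, -1.7]
width: 63.9
finger_force: 6.0
```

View pics/t3.png

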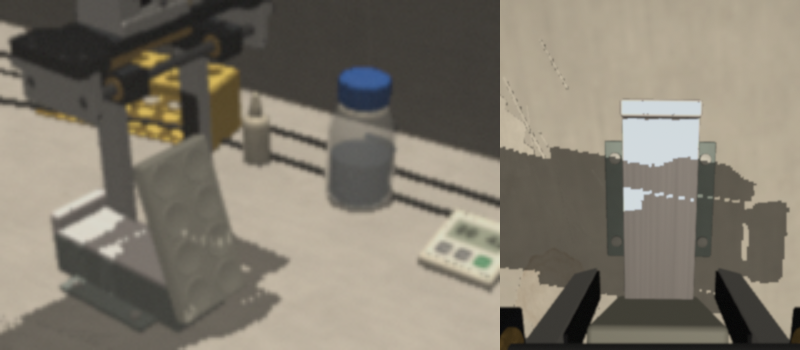

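The tile leans over the deck edge at about 30°, still gripped. In the crop its top edge is at (138,175)–(203,137) and its foot is near (182,320). Continuing to lower it.

```bash
python3 -m handwheel '[[[0.014,0.138,-0.070],0,0.6],[[0.014,0.132,-0.082],0,0.6],[[0.013,0.124,-0.093],0,0.6],[[0.012,0.115,-0.104],0,0.6],[[0.011,0.106,-0.113],0,0.6],[[0.010,0.096,-0.122],0,0.6],[[0,0,0],0,0.6]]' 6
python3 -m handwheel '[[[0.009,0.085,-0.130],0,0.6],[[0.008,0.073,-0.137],0,0.6],[[0.006,0.061,-0.143],0,0.6],[[0.005,0.048,-0.148],0,0.6],[[0.004,0.035,-0.1],0,0.6],[[0,0,0],0,0.6],[[0,0,0],0,0.6]]' 6
python3 - <<'E'
from h import *
d=cam('scene'); save(d,'t4.png'); c=cam('wrist'); save(c,'t4w.png'); save(cam('side'),'t4s.png')
a=np.radians(84.1); U=np.array([np.cos(a),np.sin(a)]);V=np.array([-U[1],U[0]]); F=np.array([480.6,-45.5])
def W(x,y,z): p=F+x*U+y*V; return np.array([*p,z])
s=telemetry.state();print((s['position'][:2]-F)@U,s['position'][2])
im=cv2.cvtColor(c['color'],cv2.COLOR_RGB2GRAY)
# column profile along the centre line in the wrist view: where each stage/tile feature appears
u=int(proj(c,W(100,0,54))[0])
for nm,p in(('stop top',W(124,0,53)),('stop foot',W(124,0,40)),('x100 z54',W(100,0,54)),('x100 z60',W(100,0,65)),('x90 z80',W(90,0,80))): print(nm,np.round(proj(c,p),0))
print([int(v) for v in im[60:330:4,u-3:u+4].mean(1)],u)
E
```

```text
time_s: 11.85
position: [485.5, 12.6, 68.0]
orientation: [0.742, 0.671, -0.0, -0.0]
wrist_force: [-0.7, -1.7, -2.5]
width: 63.6
finger_force: 6.0
time_s: 12.55
position: [486.9, 24.1, 42.3]
orientation: [0.742, 0.67, -0.0, -0.0]
wrist_force: [-0.8, -2.6, -1.3]
width: 63.5
finger_force: 6.0
69.76967624335465 42.475186963583575
stop top [319. 190.]
stop foot [319. 188.]
x100 z54 [319. 238.]
x100 z60 [319. 244.]
x90 z80 [319. 274.]
[175, 176, 177, 177, 176, 177, 179, 178, 178, 177, 178, 178, 178, 178, 177, 175, 174, 173, 174, 175, 173, 172, 173, 173, 173, 173, 134, 57, 112, 136, 131, 131, 117, 130, 132, 132, 132, 216, 141, 132, 131, 131, 131, 130, 130, 130, 130, 130, 129, 129, 129, 129, 128, 128, 128, 128, 128, 128, 127, 127, 127, 126, 126, 125, 125, 124, 119, 88] 319
```

```bash
python3 -m handwheel '[[[0.002,0.022,-0.06],0,0.6],[[0,0,-0.05],0,0.6],[[0,0,0],0,0.6]]' 6
python3 -m handwheel '[[[0,0,-0.05],0,0.6],[[0,0,-0.05],0,0.6],[[0,0,0],0,0.6],[[0,0,0],0,0.6]]' 6
python3 - <<'E'
from h import *
d=cam('scene'); c=cam('wrist'); save(c,'t5w.png'); w=cam('side')
o=np.hstack([cv2.resize(d['color'][190:290,190:310,::-1],(420,350)),cv2.resize(c['color'][100:400,160:480,::-1],(373,350))]);cv2.imwrite('pics/t5.png',o)
E
```

```text
time_s: 13.0
position: [487.5, 25.2, 38.0]
orientation: [0.742, 0.67, 0.0, 0.0]
wrist_force: [-0.2, 0.1, 0.4]
width: 63.4
finger_force: 6.0
time_s: 13.4
position: [487.4, 25.0, 34.1]
orientation: [0.742, 0.67, -0.0, 0.0]
wrist_force: [0.3, -0.8, -1.1]
width: 63.8
finger_force: 6.0
```

View pics/t5.png

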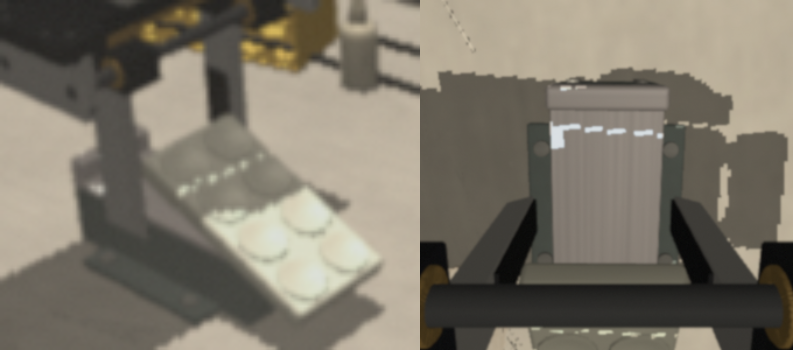

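The view shows the tile still sloping, held near its upper third, with its upper edge at (145,155)–(230,118) and lower end at (300,317)–(380,260). I'll measure its real tilt in the plane of its near side.

```bash
cat >> h.py <<'E'
a=np.radians(84.1); U=np.array([np.cos(a),np.sin(a)]);V=np.array([-U[1],U[0]]); F=np.array([480.6,-45.5])
def side(c,u,v,y=32):
    d=c['Rm']@np.array([(u-c['cx'])/c['fx'],(v-c['cy'])/c['fy'],1]); k=(y-(c['t'][:2]-F)@V)/(d[:2]@V); p=c['t']+k*d
    return np.round([(p[:2]-F)@U,p[2]],1)
E
python3 - <<'E'
from h import *
d=cam('scene')
for nm,(a_,b),y in(('top near',(146,155),32),('low near',(301,316),32),('low far',(381,261),-32),('top far',(230,118),-32),('fingertip',(128,238),38)): print(nm,side(d,a_/3.5+190,b/3.5+190,y))
s=telemetry.state();print((s['position'][:2]-F)@U,s['position'])
E
```

```text
top near [56.2 84. ]
low near [-47.3  30.2]
low far [-44.   27.6]
top far [61.2 75.8]
fingertip [71.2 30.7]
70.77619008206793 [487.38952601  24.95147181  34.17281043]
```

Run:
```python
from h import *
c=cam('wrist'); d=cam('scene')
im=cv2.cvtColor(c['color'],cv2.COLOR_RGB2GRAY)
print([int(v) for v in im[310:420:2,300:340].mean(1)])
for r in(325,):
    print('wrist back corner',[ (z,((ray(c,318,r,z)[:2]-F)@U).round(1)) for z in(55,62,69,76)])
sd=cam('side'); im=cv2.cvtColor(sd['color'],cv2.COLOR_RGB2GRAY)
def W(x,y,z): p=F+x*U+y*V; return np.array([*p,z])
for n,p in(('wtop',(58,0,80)),('wlow',(-46,0,29))): print(n,np.round(proj(sd,W(*p)),1))
u=int(proj(sd,W(0,0,55))[0]); print(u,[int(v) for v in im[190:270:1,u-2:u+3].mean(1)])
# finger/tile along the near side in scene: points at the pad for several heights
for z in(34,45,55,65,75,85): print(z,np.round(proj(d,W(63,38,z)),1),np.round(proj(d,W(79,38,z)),1))
```

```text
[126, 126, 126, 126, 125, 125, 125, 120, 84, 85, 88, 89, 91, 93, 95, 98, 91, 38, 27, 30, 33, 35, 37, 39, 41, 42, 43, 45, 46, 47, 47, 46, 45, 44, 43, 69, 122, 150, 137, 112, 108, 108, 107, 108, 109, 109, 111, 113, 113, 113, 115, 140, 190, 195, 193]
wrist back corner [(55, np.float64(57.8)), (62, np.float64(61.4)), (69, np.float64(65.1)), (76, np.float64(68.7))]
wtop [301.4 211. ]
wlow [296.6 252.9]
298 [202, 203, 205, 204, 203, 202, 199, 200, 201, 201, 201, 200, 200, 198, 199, 199, 201, 202, 161, 125, 128, 131, 130, 129, 127, 128, 128, 127, 129, 196, 160, 130, 130, 129, 128, 127, 127, 126, 131, 149, 233, 243, 240, 237, 235, 230, 230, 223, 237, 242, 242, 243, 243, 242, 238, 240, 236, 238, 230, 225, 239, 212, 128, 87, 84, 89, 93, 92, 93, 92, 91, 91, 91, 92, 92, 181, 203, 205, 205, 205]
34 [229.4 258. ] [223.5 255. ]
45 [228.8 252.9] [222.9 250. ]
55 [228.2 248.3] [222.3 245.4]
65 [227.7 243.6] [221.7 240.7]
75 [227.1 238.8] [221.1 235.9]
85 [226.5 234. ] [220.5 231.1]
```

The tile is tilted about 26° and bears on the deck edge. The pads hold only a few mm of its far end, so they have crept along it. I'll grip firmer so that corner acts as a hinge, draw the tile up the slope, and watch the end edge in the wrist view for slip.

```bash
cat > mon.py <<'E'
from h import *
c=cam('wrist'); im=cv2.cvtColor(c['color'],cv2.COLOR_RGB2GRAY).astype(int)
s=telemetry.state(); print('tcp',((s['position'][:2]-F)@U).round(1),((s['position'][:2]-F)@V).round(1),s['position'][2].round(1),'w',round(s['width'],1),s['wrist_force'].round(1))
print('wrist col 300-340 rows 280..',[int(v) for v in im[280:400:2,300:340].mean(1)])
sd=cam('side'); im=cv2.cvtColor(sd['color'],cv2.COLOR_RGB2GRAY)
u=298; print('side rows 200..',[int(v) for v in im[200:270,u-2:u+3].mean(1)])
E
python3 -m handwheel '[[[0,0,0],0,0.6],[[0,0,0],0,0.6]]' 20
python3 mon.py
python3 -m handwheel '[[[0.006,0.056,0.027],0,0.6],[[0.012,0.112,0.055],0,0.6],[[0,0,0],0,0.6]]' 20
python3 mon.py
```

```text
time_s: 13.95
position: [487.3, 25.0, 34.1]
orientation: [0.742, 0.67, 0.0, 0.0]
wrist_force: [0.8, -1.7, -0.8]
width: 62.6
finger_force: 20.0
tcp 70.8 0.6 34.1 w 62.6 [ 1.  -1.2  0.3]
wrist col 300-340 rows 280.. [129, 128, 128, 128, 128, 128, 128, 128, 127, 127, 127, 127, 127, 127, 126, 126, 126, 126, 126, 126, 125, 125, 121, 85, 85, 88, 89, 91, 93, 95, 98, 91, 37, 27, 30, 33, 35, 38, 39, 41, 42, 43, 45, 47, 47, 47, 46, 45, 44, 43, 70, 121, 146, 131, 111, 108, 108, 107, 108, 109]
side rows 200.. [201, 200, 199, 198, 198, 200, 200, 202, 161, 125, 129, 130, 129, 129, 127, 129, 127, 126, 129, 196, 161, 131, 131, 129, 128, 127, 126, 127, 131, 149, 233, 242, 240, 237, 235, 230, 230, 222, 237, 242, 243, 242, 243, 242, 238, 239, 236, 238, 230, 226, 239, 211, 127, 86, 83, 90, 92, 92, 92, 92, 91, 92, 92, 92, 92, 182, 204, 205, 205, 205]
time_s: 14.35
position: [487.8, 32.5, 37.5]
orientation: [0.742, 0.67, -0.0, -0.0]
wrist_force: [-0.8, 1.1, 0.5]
width: 62.6
finger_force: 20.0
tcp 78.2 0.9 37.4 w 62.9 [-0.6 -0.6 -0. ]
wrist col 300-340 rows 280.. [129, 129, 128, 128, 128, 128, 128, 128, 128, 127, 127, 127, 127, 127, 127, 126, 126, 126, 126, 126, 126, 126, 121, 84, 85, 88, 89, 91, 93, 95, 99, 92, 38, 27, 30, 33, 35, 38, 39, 41, 42, 43, 45, 47, 47, 47, 46, 45, 44, 43, 70, 116, 156, 154, 115, 108, 108, 107, 108, 109]
side rows 200.. [200, 201, 199, 199, 198, 200, 192, 150, 131, 130, 127, 127, 126, 127, 127, 127, 156, 142, 131, 131, 128, 129, 126, 127, 127, 129, 148, 229, 241, 242, 240, 237, 236, 223, 217, 236, 242, 242, 242, 242, 241, 241, 240, 236, 235, 231, 230, 240, 206, 121, 85, 69, 53, 50, 77, 91, 92, 93, 93, 92, 91, 91, 90, 182, 202, 201, 203, 205, 205, 205]
```

No slip, and the tile follows. I draw it a further 25 mm up the slope.

```bash
python3 -m handwheel '[[[0.012,0.112,0.055],0,0.6],[[0.012,0.112,0.055],0,0.6],[[0.012,0.112,0.055],0,0.6],[[0.012,0.112,0.055],0,0.6],[[0.012,0.112,0.055],0,0.6],[[0,0,0],0,0.6]]' 20
python3 mon.py
python3 - <<'E'
from h import *
c=cam('wrist'); 
print('flange ends x', [((ray(c,u,v,5)[:2]-F)@U).round(0) for u,v in [(0,0)]])
w=cv2.imread('pics/t5w.png')
# flange far end in t5w (tcp 70.8): row ~205
p=np.array(c['t'])-np.array([*(U*(((telemetry.state()['position'][:2]-F)@U)-70.8)),telemetry.state()['position'][2]-34.1]); c['t']=p
print('flange far end', ((ray(c,281,206,5)[:2]-F)@U).round(1),'end edge', [(z,((ray(c,318,325,z)[:2]-F)@U).round(1)) for z in(64,68,72)])
E
```

```text
time_s: 15.05
position: [490.6, 54.9, 48.8]
orientation: [0.742, 0.671, 0.0, -0.0]
wrist_force: [0.2, -1.5, -1.1]
width: 62.3
finger_force: 20.0
tcp 100.7 0.4 48.6 w 62.8 [ 0.4  0.3 -1. ]
wrist col 300-340 rows 280.. [127, 127, 127, 127, 127, 127, 127, 126, 126, 126, 126, 126, 126, 126, 126, 125, 125, 125, 125, 125, 125, 125, 120, 84, 85, 88, 90, 91, 93, 95, 99, 92, 37, 27, 30, 33, 35, 38, 39, 41, 42, 43, 45, 47, 47, 47, 46, 45, 44, 43, 69, 110, 148, 171, 122, 109, 108, 107, 108, 109]
side rows 200.. [130, 128, 128, 128, 127, 126, 124, 128, 199, 163, 129, 128, 127, 128, 128, 126, 126, 168, 192, 237, 241, 238, 236, 233, 231, 230, 236, 241, 242, 242, 239, 239, 237, 236, 228, 220, 233, 241, 242, 189, 106, 83, 61, 51, 50, 49, 49, 49, 50, 49, 48, 50, 49, 49, 78, 91, 92, 93, 185, 202, 201, 200, 200, 201, 201, 202, 203, 206, 205, 205]
flange ends x [np.float64(258.0)]
flange far end 111.8 end edge [(64, np.float64(62.6)), (68, np.float64(64.7)), (72, np.float64(66.8))]
```

```bash
python3 -m handwheel '[[[0.004,0.037,-0.089],0,0.6],[[0.004,0.036,-0.089],0,0.6],[[0.004,0.035,-0.107],0,0.6],[[0.004,0.035,-0.108],0,0.6],[[0.003,0.024,-0.111],0,0.6],[[0.002,0.023,-0.111],0,0.6],[[0,0,0],0,0.6]]' 20
python3 mon.py
```

```text
time_s: 15.9
position: [490.9, 61.9, 23.1]
orientation: [0.742, 0.671, -0.0, -0.0]
wrist_force: [-0.4, 0.0, 0.7]
width: 63.0
finger_force: 20.0
tcp 107.8 0.7 23.4 w 62.7 [-0.3  0.1 -0.3]
wrist col 300-340 rows 280.. [127, 127, 127, 127, 127, 127, 127, 127, 127, 127, 127, 127, 127, 126, 126, 126, 126, 126, 126, 126, 126, 126, 126, 115, 78, 76, 78, 81, 84, 88, 99, 93, 38, 28, 31, 34, 36, 38, 40, 41, 43, 44, 46, 47, 48, 47, 46, 46, 45, 43, 72, 116, 120, 120, 120, 120, 120, 134, 181, 183]
side rows 200.. [200, 200, 200, 199, 198, 199, 175, 140, 129, 128, 126, 124, 120, 129, 130, 129, 128, 127, 124, 129, 136, 226, 240, 240, 237, 235, 234, 225, 238, 240, 241, 236, 235, 235, 221, 213, 235, 240, 208, 123, 88, 88, 63, 51, 49, 50, 50, 50, 50, 50, 50, 50, 50, 50, 78, 90, 93, 92, 184, 203, 201, 201, 201, 202, 202, 201, 203, 205, 205, 205]
```

```bash
python3 -m handwheel '[[[0.002,0.015,-0.1],0,0.6],[[0.002,0.014,-0.1],0,0.6],[[0,0.005,-0.08],0,0.6],[[0,0,0],0,0.6]]' 20
python3 mon.py
python3 -m handwheel '[[[0,0.003,-0.05],0,0.6],[[0,0.003,-0.04],0,0.6],[[0,0,0],0,0.6],[[0,0,0],0,0.6]]' 20
python3 mon.py
```

```text
time_s: 16.4
position: [491.3, 63.2, 12.1]
orientation: [0.742, 0.67, -0.0, -0.0]
wrist_force: [0.5, 0.7, 0.1]
width: 62.7
finger_force: 20.0
tcp 109.2 0.5 12.3 w 63.3 [ 0.4 -0.1 -0.4]
wrist col 300-340 rows 280.. [126, 125, 124, 118, 120, 127, 127, 127, 127, 127, 127, 127, 127, 127, 127, 127, 127, 126, 127, 127, 126, 126, 126, 126, 101, 72, 73, 76, 79, 87, 99, 94, 39, 28, 31, 34, 36, 39, 40, 42, 43, 44, 46, 48, 48, 48, 47, 46, 45, 44, 73, 117, 121, 122, 122, 122, 122, 122, 121, 125]
side rows 200.. [201, 200, 199, 199, 198, 199, 201, 202, 161, 133, 116, 125, 127, 125, 123, 122, 124, 128, 127, 125, 123, 153, 140, 229, 240, 237, 237, 233, 223, 238, 241, 241, 238, 234, 219, 219, 238, 231, 157, 100, 92, 80, 57, 49, 49, 50, 50, 49, 49, 50, 50, 49, 50, 51, 78, 91, 93, 93, 185, 203, 202, 201, 202, 202, 202, 201, 204, 205, 205, 205]
time_s: 16.9
position: [491.4, 63.4, 9.0]
orientation: [0.742, 0.67, 0.0, 0.0]
wrist_force: [0.2, 2.5, 0.6]
width: 62.9
finger_force: 20.0
tcp 109.5 0.4 9.0 w 62.7 [ 0.1 -0.1  0.7]
wrist col 300-340 rows 280.. [126, 125, 126, 125, 123, 113, 121, 127, 127, 127, 127, 127, 127, 127, 127, 127, 127, 127, 127, 126, 126, 126, 127, 126, 105, 73, 73, 75, 78, 87, 100, 94, 39, 28, 31, 34, 36, 39, 41, 42, 43, 44, 46, 48, 48, 48, 47, 46, 45, 44, 73, 118, 121, 121, 122, 122, 122, 122, 122, 122]
side rows 200.. [201, 200, 200, 199, 199, 199, 201, 202, 161, 133, 102, 104, 124, 127, 125, 122, 120, 153, 138, 127, 123, 122, 146, 207, 238, 238, 236, 232, 222, 237, 240, 240, 239, 232, 217, 228, 239, 226, 145, 99, 92, 76, 56, 50, 51, 50, 50, 50, 50, 50, 50, 51, 49, 51, 77, 91, 93, 93, 185, 204, 202, 202, 201, 203, 202, 202, 204, 206, 206, 206]
```

Run:
```python
from h import *
sd=cam('side');c=cam('wrist')
def W(x,y,z): p=F+x*U+y*V; return np.array([*p,z])
for xe in (103,106,109):
  for t in(0,1,2,3,4):
    tt=np.radians(t);C,S=np.cos(tt),np.sin(tt)
    # back face through E; back end at x=xe
    b=lambda x:40+x*np.tan(tt); end=np.array([xe,b(xe)]); low=end-120*np.array([C,S]); n=14*np.array([-S,C])
    we,wl=end+n,low+n
    print(xe,t,'side: end',proj(sd,W(we[0],0,we[1]))[1].round(1),'low w',proj(sd,W(wl[0],0,wl[1]))[1].round(1),'low b',proj(sd,W(low[0],0,low[1]))[1].round(1),'wallfoot',proj(sd,W(0,0,0))[1].round(1),'wrist back',proj(c,W(end[0],0,end[1]))[1].round(1),'wells end',proj(c,W(we[0],0,we[1]))[1].round(1))
print('stop side',proj(sd,W(124,0,53))[1],proj(sd,W(134,0,53))[1],proj(c,W(124,0,40)),proj(c,W(124,0,53)))
```

```text
103 0 side: end 213.0 low w 236.4 low b 242.0 wallfoot 254.2 wrist back 322.5 wells end 337.6
103 1 side: end 212.3 low w 236.5 low b 242.2 wallfoot 254.2 wrist back 324.3 wells end 340.2
103 2 side: end 211.7 low w 236.7 low b 242.3 wallfoot 254.2 wrist back 326.1 wells end 342.9
103 3 side: end 211.0 low w 236.9 low b 242.4 wallfoot 254.2 wrist back 328.0 wells end 345.7
103 4 side: end 210.4 low w 237.0 low b 242.5 wallfoot 254.2 wrist back 329.9 wells end 348.5
106 0 side: end 212.4 low w 235.7 low b 241.4 wallfoot 254.2 wrist back 316.7 wells end 331.3
106 1 side: end 211.8 low w 235.9 low b 241.5 wallfoot 254.2 wrist back 318.5 wells end 334.0
106 2 side: end 211.1 low w 236.0 low b 241.6 wallfoot 254.2 wrist back 320.3 wells end 336.7
106 3 side: end 210.4 low w 236.2 low b 241.7 wallfoot 254.2 wrist back 322.2 wells end 339.5
106 4 side: end 209.8 low w 236.3 low b 241.7 wallfoot 254.2 wrist back 324.1 wells end 342.3
109 0 side: end 211.9 low w 235.1 low b 240.8 wallfoot 254.2 wrist back 310.9 wells end 325.0
109 1 side: end 211.2 low w 235.2 low b 240.8 wallfoot 254.2 wrist back 312.7 wells end 327.7
109 2 side: end 210.5 low w 235.4 low b 240.9 wallfoot 254.2 wrist back 314.5 wells end 330.4
109 3 side: end 209.9 low w 235.5 low b 241.0 wallfoot 254.2 wrist back 316.4 wells end 333.1
109 4 side: end 209.2 low w 235.6 low b 241.0 wallfoot 254.2 wrist back 318.3 wells end 336.0
stop side 209.6431795141843 207.9073805620784 (np.float64(318.38461210007745), np.float64(280.8693402048955)) (np.float64(318.5239641652491), np.float64(291.62410099968474))
```

```bash
python3 -m handwheel '[[[0,0.001,-0.03],0,0.6],[[0,0,0],0,0.6],[[0,0,0],0,0.6]]' 20
python3 -m handwheel '[[[0,0,-0.03],0,0.6],[[0,0,0],0,0.6],[[0,0,0],0,0.6]]' 20
python3 mon.py | grep -v side
```

```text
time_s: 17.4
position: [491.4, 63.4, 7.8]
orientation: [0.742, 0.67, -0.0, 0.0]
wrist_force: [1.0, 1.2, 0.8]
width: 62.4
finger_force: 20.0
time_s: 17.7
position: [491.4, 63.4, 6.6]
orientation: [0.742, 0.67, 0.0, 0.0]
wrist_force: [1.0, -0.1, 0.5]
width: 62.8
finger_force: 20.0
tcp 109.4 0.4 6.6 w 62.8 [ 0.2  0.9 -0.7]
wrist col 300-340 rows 280.. [130, 126, 125, 126, 125, 123, 114, 120, 127, 127, 127, 127, 127, 127, 127, 127, 127, 127, 127, 127, 127, 126, 127, 126, 112, 75, 72, 74, 77, 87, 100, 95, 38, 28, 31, 34, 36, 39, 41, 42, 43, 44, 46, 48, 48, 48, 47, 46, 46, 44, 73, 118, 122, 122, 122, 122, 123, 123, 123, 122]
```

There's no contact yet and the fingertips are nearing the flange tops. I draw the tile on along the deck so the fingers pass the end of the flange (x≈112), then lower the rest of the way.

```bash
python3 -m handwheel '[[[0.006,0.06,0],0,0.6],[[0.008,0.08,0],0,0.6],[[0.008,0.08,0],0,0.6],[[0.008,0.08,0],0,0.6],[[0.004,0.04,0],0,0.6],[[0,0,0],0,0.6],[[0,0,0],0,0.6]]' 20
python3 mon.py
python3 -m handwheel '[[[0,0,-0.03],0,0.6],[[0,0,0],0,0.6],[[0,0,0],0,0.6]]' 20
python3 -m handwheel '[[[0,0,-0.03],0,0.6],[[0,0,0],0,0.6],[[0,0,0],0,0.6]]' 20
python3 mon.py
```

```text
time_s: 18.5
position: [492.8, 77.4, 6.6]
orientation: [0.742, 0.67, 0.0, -0.0]
wrist_force: [0.3, 0.5, -0.2]
width: 63.0
finger_force: 20.0
tcp 123.4 0.5 6.6 w 62.6 [ 0.6  1.4 -0.7]
wrist col 300-340 rows 280.. [42, 42, 42, 43, 50, 67, 86, 76, 70, 71, 71, 75, 97, 115, 128, 131, 127, 124, 124, 124, 124, 118, 117, 124, 113, 76, 72, 74, 77, 87, 101, 95, 39, 28, 32, 34, 36, 39, 41, 42, 43, 45, 47, 48, 48, 48, 47, 46, 46, 44, 74, 119, 123, 123, 123, 123, 124, 124, 123, 123]
side rows 200.. [201, 201, 200, 199, 199, 200, 200, 202, 161, 131, 127, 127, 126, 122, 122, 163, 142, 125, 122, 137, 144, 230, 240, 238, 232, 228, 222, 237, 238, 239, 234, 227, 232, 238, 213, 134, 99, 94, 102, 93, 72, 53, 50, 50, 50, 50, 50, 49, 48, 49, 49, 50, 48, 50, 77, 184, 204, 204, 204, 203, 202, 201, 201, 201, 202, 201, 203, 205, 205, 205]
time_s: 18.9
position: [492.8, 77.0, 5.4]
orientation: [0.742, 0.67, 0.0, -0.0]
wrist_force: [0.2, 1.9, 0.2]
width: 63.1
finger_force: 20.0
time_s: 19.2
position: [492.8, 77.0, 4.1]
orientation: [0.742, 0.67, 0.0, 0.0]
wrist_force: [0.2, 0.7, -0.4]
width: 63.0
finger_force: 20.0
tcp 123.1 0.5 4.2 w 63.0 [ 0.2  1.  -0.1]
wrist col 300-340 rows 280.. [42, 42, 42, 42, 44, 57, 73, 88, 72, 71, 71, 71, 78, 102, 117, 130, 131, 126, 124, 124, 124, 124, 118, 117, 119, 78, 71, 73, 77, 87, 101, 96, 39, 28, 31, 34, 36, 39, 41, 42, 43, 45, 47, 48, 49, 48, 47, 47, 46, 44, 74, 119, 123, 123, 123, 123, 124, 124, 124, 124]
side rows 200.. [201, 201, 200, 199, 198, 200, 201, 202, 161, 132, 108, 121, 127, 125, 120, 120, 126, 126, 124, 121, 161, 200, 235, 238, 237, 232, 212, 236, 240, 240, 236, 227, 234, 239, 218, 141, 103, 96, 99, 92, 72, 54, 50, 50, 49, 50, 50, 50, 49, 49, 49, 49, 50, 51, 78, 183, 203, 204, 203, 203, 201, 201, 201, 203, 202, 201, 203, 205, 205, 205]
```

```bash
python3 -m handwheel '[[[0,0,-0.03],0,0.6],[[0,0,0],0,0.6],[[0,0,0],0,0.6]]' 20
python3 -m handwheel '[[[0,0,-0.02],0,0.6],[[0,0,0],0,0.6],[[0,0,0],0,0.6]]' 20
python3 mon.py
python3 - <<'E'
from h import *
c=cam('wrist')
def W(x,y,z): p=F+x*U+y*V; return np.array([*p,z])
for xe in(114,116,118):
  for t in (0,1.5,3):
    z=40+xe*np.tan(np.radians(t)); print(xe,t,proj(c,W(xe,0,z))[1].round(1),proj(c,W(xe,0,z+14))[1].round(1),'corner cols',proj(c,W(xe,32,z+14))[0].round(1),proj(c,W(xe,-32,z+14))[0].round(1),proj(c,W(xe,32,z))[0].round(1),proj(c,W(xe,-32,z))[0].round(1))
im=cv2.cvtColor(c['color'],cv2.COLOR_RGB2GRAY)
print(proj(c,W(124,0,40))[1],proj(c,W(124,0,53))[1])
for r in(331,335,340): print(r,[int(v) for v in im[r,235:275]],[int(v) for v in im[r,365:405]])
E
```

```text
time_s: 19.6
position: [492.9, 77.0, 3.2]
orientation: [0.742, 0.67, 0.0, 0.0]
wrist_force: [-0.7, 1.5, 3.1]
width: 62.9
finger_force: 20.0
time_s: 19.9
position: [492.9, 77.1, 3.0]
orientation: [0.742, 0.67, -0.0, -0.0]
wrist_force: [-4.1, 2.4, 9.4]
width: 62.9
finger_force: 20.0
tcp 123.2 0.4 3.0 w 62.7 [-3.4  2.2 10.4]
wrist col 300-340 rows 280.. [42, 42, 43, 42, 42, 48, 64, 82, 82, 70, 71, 72, 72, 86, 108, 122, 131, 129, 125, 124, 124, 124, 123, 116, 116, 86, 71, 73, 76, 84, 98, 94, 39, 28, 31, 34, 36, 39, 41, 42, 44, 45, 47, 48, 49, 48, 48, 47, 46, 44, 74, 120, 123, 124, 123, 124, 124, 124, 124, 124]
side rows 200.. [200, 201, 199, 200, 198, 199, 201, 202, 161, 133, 102, 117, 128, 125, 122, 121, 174, 147, 125, 122, 158, 158, 230, 240, 236, 231, 211, 235, 238, 235, 233, 226, 234, 239, 218, 140, 104, 96, 100, 92, 72, 53, 49, 50, 49, 50, 50, 49, 50, 50, 50, 49, 50, 50, 77, 183, 204, 204, 204, 203, 202, 201, 201, 202, 202, 202, 203, 206, 205, 206]
114 0 334.1 350.8 corner cols 242.3 394.4 248.7 387.7
114 1.5 337.5 354.8 corner cols 240.8 396.0 247.4 389.0
114 3 340.9 359.0 corner c
[... 651 characters left out ...]
6, 9, 10, 9, 12, 10, 9, 10, 9, 12, 12, 11, 11, 10, 10, 11, 10]
335 [11, 14, 12, 10, 12, 11, 9, 11, 11, 14, 26, 46, 62, 70, 72, 73, 73, 73, 73, 73, 72, 73, 73, 73, 73, 73, 73, 73, 73, 73, 73, 73, 73, 73, 73, 73, 72, 73, 73, 73] [76, 76, 76, 77, 77, 77, 76, 76, 76, 76, 77, 77, 77, 77, 77, 76, 77, 77, 77, 77, 78, 76, 70, 52, 26, 12, 9, 10, 9, 9, 11, 10, 10, 9, 10, 8, 7, 10, 10, 13]
340 [10, 11, 8, 9, 13, 12, 13, 13, 24, 49, 74, 85, 89, 94, 97, 99, 99, 99, 99, 99, 100, 99, 99, 99, 99, 99, 99, 99, 99, 99, 99, 98, 99, 99, 99, 98, 99, 99, 99, 99] [98, 98, 98, 98, 97, 97, 98, 97, 98, 96, 98, 97, 97, 97, 97, 97, 97, 97, 97, 97, 96, 95, 94, 91, 80, 56, 27, 11, 9, 9, 11, 9, 10, 7, 12, 9, 10, 9, 10, 10]
```

The wrist force rose to about 10 N. The tile's end edge spans columns 248–387, which matches a tile lying flat on the deck at x≈116. I can now safely re-grip at its middle and slide it home.

```bash
python3 -m handwheel '[[[0,0,0.02],0,0.6],[[0,0,0],0,0.85],[[0,0,0],0,0.85],[[0,0,0],0,0.85],[[0,0,0.2],0,0.85],[[0,0,0.3],0,0.85],[[0,0,0.25],0,0.85],[[0,0,0],0,0.85]]' 5
python3 -m handwheel '[[[-0.041,-0.398,0],0,0.85],[[-0.041,-0.398,0],0,0.85],[[-0.041,-0.398,0],0,0.85],[[-0.041,-0.398,0],0,0.85],[[0,0,0],0,0.85],[[0,0,0],0,0.85]]' 5
python3 - <<'E'
from h import *
c=cam('wrist'); im=cv2.cvtColor(c['color'],cv2.COLOR_RGB2GRAY).astype(int); cv2.imwrite('pics/p1.png',c['color'][:,:,::-1])
def W(x,y,z): p=F+x*U+y*V; return np.array([*p,z])
s=telemetry.state();print((s['position'][:2]-F)@U,(s['position'][:2]-F)@V,s['position'][2])
print('stop face',proj(c,W(124,0,53)),proj(c,W(124,0,40)),'tile end116',proj(c,W(116,0,54)))
u=int(proj(c,W(110,0,54))[0]); print(u)
for uu in(u-40,u,u+40): print([int(v) for v in im[130:240:2,uu-3:uu+4].mean(1)])
for r in(210,230,250,270): print(r,[int(v) for v in im[r,u-110:u-50]][::2],[int(v) for v in im[r,u+50:u+110]][::2])
for x in(110,60): print(x,np.round(proj(c,W(x,32,54)),1),np.round(proj(c,W(x,-32,54)),1))
E
```

```text
time_s: 20.85
position: [494.5, 76.9, 35.3]
orientation: [0.742, 0.67, 0.002, 0.002]
wrist_force: [1.0, 0.8, -0.2]
width: 80.2
finger_force: 0.0
time_s: 21.45
position: [486.2, 13.5, 33.1]
orientation: [0.742, 0.67, 0.0, -0.0]
wrist_force: [0.7, 0.4, -0.4]
width: 79.8
finger_force: 0.0
59.507656607685455 0.5150180032752313 33.03418283149492
stop face (np.float64(318.4537647656174), np.float64(168.87776027908262)) (np.float64(318.32867930831543), np.float64(168.01198384792266)) tile end116 (np.float64(318.45466985849964), np.float64(186.70062635217388))
318
[162, 163, 162, 162, 162, 162, 163, 162, 150, 168, 206, 210, 210, 210, 210, 210, 210, 210, 202, 161, 192, 189, 129, 119, 120, 109, 81, 100, 111, 116, 102, 112, 114, 113, 113, 113, 113, 113, 120, 182, 208, 209, 209, 198, 194, 195, 195, 197, 205, 185, 162, 159, 134, 128, 128]
[162, 162, 162, 163, 163, 163, 163, 164, 159, 161, 204, 210, 210, 210, 210, 203, 195, 188, 126, 96, 111, 124, 125, 124, 124, 113, 81, 99, 114, 123, 126, 125, 126, 125, 125, 125, 125, 124, 124, 124, 124, 173, 205, 168, 123, 122, 122, 122, 123, 122, 122, 122, 122,
[... 704 characters left out ...]
, 118, 119, 129, 130, 121, 101, 70, 67, 83, 85, 85, 87, 87, 87, 86, 86, 86, 85, 85, 85, 85, 85, 84, 85, 86, 86, 87, 86]
250 [87, 87, 88, 88, 88, 88, 88, 88, 88, 87, 86, 86, 86, 85, 86, 85, 86, 86, 87, 87, 88, 88, 84, 94, 107, 116, 117, 116, 116, 116] [128, 128, 129, 129, 129, 126, 113, 84, 68, 82, 84, 85, 84, 86, 86, 87, 86, 86, 86, 85, 84, 85, 85, 86, 86, 87, 87, 89, 88, 88]
270 [87, 88, 87, 87, 86, 86, 87, 87, 87, 86, 82, 77, 70, 64, 59, 57, 58, 61, 71, 87, 89, 89, 88, 87, 102, 111, 105, 118, 118, 117] [111, 111, 113, 114, 124, 121, 101, 70, 74, 86, 85, 72, 60, 54, 57, 59, 63, 69, 74, 79, 82, 83, 85, 86, 85, 85, 86, 86, 86, 87]
110 [249.5 199.8] [387.3 199.7]
60 [254.3 299.9] [382.5 299.9]
```

The tile lies flat and centred, with a gap of about 6–7 mm to the stop. I grip it at the middle and slide it home until contact.

```bash
python3 -m handwheel '[[[0.01,0,0],0,0.6],[[0,0,0],0,0.6],[[0,0,0],0,0.6],[[0,0,0],0,0.6],[[0,0,0],0,0.6],[[0.005,0.05,0],0,0.6],[[0.005,0.05,0],0,0.6],[[0.003,0.03,0],0,0.6],[[0,0,0],0,0.6]]' 15
python3 -m handwheel '[[[0.002,0.02,0],0,0.6],[[0.002,0.02,0],0,0.6],[[0,0,0],0,0.6]]' 15
python3 -m handwheel '[[[0.002,0.02,0],0,0.6],[[0.002,0.02,0],0,0.6],[[0,0,0],0,0.6],[[0,0,0],0,0.6]]' 15
python3 -m handwheel '[[[0.002,0.02,0],0,0.6],[[0.002,0.02,0],0,0.6],[[0,0,0],0,0.6],[[0,0,0],0,0.6]]' 15
```

```text
time_s: 22.4
position: [487.1, 18.7, 33.0]
orientation: [0.742, 0.67, -0.0, 0.0]
wrist_force: [-0.6, -0.3, -0.3]
width: 64.0
finger_force: 15.0
time_s: 22.7
position: [487.2, 19.5, 33.0]
orientation: [0.742, 0.67, -0.001, 0.0]
wrist_force: [-1.6, -4.9, 0.0]
width: 64.0
finger_force: 15.0
time_s: 23.1
position: [487.1, 19.6, 32.9]
orientation: [0.742, 0.671, -0.002, 0.001]
wrist_force: [-2.3, -12.2, 0.3]
width: 63.6
finger_force: 15.0
time_s: 23.5
position: [487.1, 19.9, 32.9]
orientation: [0.741, 0.671, -0.003, 0.002]
wrist_force: [-4.1, -16.8, 0.6]
width: 63.7
finger_force: 15.0
```

```bash
python3 -m handwheel '[[[-0.002,-0.02,0],0,0.6],[[0,0,0],0,0.85],[[0,0,0],0,0.85],[[0,0,0],0,0.85],[[0,0,0],0,0.85]]' 5
python3 - <<'E'
from h import *
c=cam('wrist'); im=cv2.cvtColor(c['color'],cv2.COLOR_RGB2GRAY).astype(int); cv2.imwrite('pics/p2.png',c['color'][:,:,::-1])
def W(x,y,z): p=F+x*U+y*V; return np.array([*p,z])
s=telemetry.state();print((s['position'][:2]-F)@U,(s['position'][:2]-F)@V,s['position'][2],2*np.degrees(np.arctan2(s['orientation'][1],s['orientation'][0])))
print(proj(c,W(124,0,53)),proj(c,W(134,0,53)))
for uu in(270,295,318,341,366): print([int(v) for v in im[130:210:2,uu-3:uu+4].mean(1)])
g=cv2.GaussianBlur(im.astype(np.float32),(3,3),0); dx=np.abs(cv2.Sobel(g,cv2.CV_32F,1,0))
def pk(r,lo,hi):return lo+int(np.argmax(dx[r,lo:hi]))
print('stop bar ends',[(pk(r,250,285),pk(r,350,390)) for r in(152,154,156,158,160,162)])
for r in range(190,291,20): print(r,pk(r,240,275),pk(r,365,400))
E
```

```text
time_s: 24.0
position: [487.6, 22.9, 33.0]
orientation: [0.742, 0.67, 0.0, -0.0]
wrist_force: [0.7, 0.5, -0.3]
width: 79.9
finger_force: 0.0
68.67027803447188 0.10070833391745557 33.003028016568905 84.2056760226786
(np.float64(317.73575265906635), np.float64(189.78462049103408)) (np.float64(317.75870902329547), np.float64(167.75745450318703))
[164, 164, 164, 164, 164, 164, 164, 164, 164, 163, 163, 163, 163, 164, 164, 164, 165, 164, 162, 133, 176, 198, 148, 113, 111, 111, 110, 109, 105, 92, 79, 99, 109, 116, 118, 112, 105, 111, 116, 119]
[166, 166, 166, 166, 166, 166, 166, 166, 165, 165, 165, 165, 165, 165, 165, 165, 128, 88, 74, 94, 177, 195, 197, 140, 121, 121, 120, 120, 116, 101, 82, 99, 112, 119, 119, 110, 110, 113, 112, 111]
[164, 165, 164, 164, 163, 162, 162, 163, 163, 163, 163, 163, 163, 164, 164, 164, 152, 95, 62, 64, 99, 120, 128, 125, 123, 123, 123, 123, 119, 105, 83, 96, 112, 122, 125, 125, 125, 125, 125, 125]
[164, 165, 166, 166, 167, 166, 166, 167, 166, 166, 167, 167, 167, 166, 153, 123, 88, 81, 59, 58, 96, 120, 131, 128, 125, 125, 126, 126, 123, 108, 84, 95, 112, 124, 125, 112, 113, 118, 116, 115]
[163, 163, 162, 163, 163, 163, 162, 163, 163, 163, 163, 163, 164, 165, 166, 159, 99, 87, 86, 78, 94, 120, 133, 130, 127, 127, 128, 128, 126, 111, 87, 93, 110, 124, 131, 130, 121, 115, 116, 114]
stop bar ends [(255, 363), (268, 362), (268, 366), (250, 359), (250, 359), (284, 375)]
190 268 372
210 263 391
230 265 383
250 254 381
270 255 380
290 245 389
```

The tile end now meets the stop in a straight line at row 190 across all columns, with no gap. I retreat upward and check centring and straightness.

```bash
python3 -m handwheel '[[[0,0,0.3],0,0.9],[[0,0,0.6],0,0.9],[[0,0,0.9],0,0.9],[[0,0,0.9],0,0.9],[[0,0,0.9],0,0.9],[[0,-0.5,0.5],0,0.9],[[0,-0.5,0],0,0.9],[[0,0,0],0,0.9],[[0,0,0],0,0.9],[[0,0,0],0,0.9]]'
python3 - <<'E'
from h import *
c=cam('wrist'); im=cv2.cvtColor(c['color'],cv2.COLOR_RGB2GRAY).astype(np.float32); cv2.imwrite('pics/p3.png',c['color'][:,:,::-1])
def W(x,y,z): p=F+x*U+y*V; return np.array([*p,z])
dx=cv2.Sobel(cv2.GaussianBlur(im,(3,3),0),cv2.CV_32F,1,0)
def meas(nm,xs,hw,z):
    A=[]
    for x in xs:
        r=[]
        for sg in(1,-1):
            u,v=proj(c,W(x,sg*hw,z)); u,v=int(round(u)),int(round(v)); lo=u-9; k=lo+int(np.argmax(np.abs(dx[v,lo:u+10]))); p=ray(c,k,v,z)[:2]; r.append((p-F)@V)
        A.append(r)
    A=np.array(A); print(nm,A.round(1).tolist(),'centre',np.median(A.mean(1)).round(2),'width',np.median(A[:,0]-A[:,1]).round(1),'slope deg',np.degrees(np.arctan(np.polyfit(xs,A.mean(1),1)[0])).round(2))
meas('tile',range(8,120,8),32,54); meas('stop',range(126,134,2),25,53)
d=cam('scene'); sd=cam('side')
for n,cc in(('scene',d),('side',sd)):
    m=(cv2.cvtColor(cc['color'],cv2.COLOR_RGB2GRAY)>150).astype(np.uint8); pts=[W(4,32,54),W(4,-32,54),W(124,-32,54),W(124,32,54)]; print(n,[np.round(proj(cc,p),0).tolist() for p in pts])
    cv2.imwrite(f'pics/f_{n}.png',cc['color'][:,:,::-1])
b=cv2.imread('pics/scene0.png');e=cv2.imread('pics/f_scene.png')
for nm,(x0,y0,x1,y1) in {'drop':(284,180,304,220),'reagent':(315,172,355,238),'timer':(352,228,404,268)}.items(): print(nm,np.abs(b[y0:y1,x0:x1].astype(int)-e[y0:y1,x0:x1]).mean().round(1))
E
```

```text
time_s: 25.05
position: [487.1, -16.7, 196.5]
orientation: [0.742, 0.671, -0.0, -0.001]
wrist_force: [-0.5, -0.2, 0.1]
width: 84.8
finger_force: 0.0
tile [[31.0, -36.5], [30.8, -30.4], [30.7, -30.3], [30.5, -31.1], [31.2, -30.9], [31.1, -30.7], [30.9, -30.6], [30.7, -31.3], [31.4, -31.2], [31.2, -31.0], [31.0, -30.8], [30.8, -30.7], [30.6, -31.4], [30.4, -31.2]] centre 0.1 width 61.8 slope deg 0.38
stop [[23.0, -24.7], [22.9, -25.6], [22.9, -25.5], [22.9, -25.5]] centre -1.31 width 48.4 slope deg -3.9
scene [[254.0, 259.0], [279.0, 244.0], [234.0, 224.0], [209.0, 237.0]]
side [[285.0, 231.0], [313.0, 233.0], [318.0, 210.0], [291.0, 209.0]]
drop 1.6
reagent 1.5
timer 2.3
```

Run:
```python
from h import *
c=cam('side'); im=cv2.cvtColor(c['color'],cv2.COLOR_RGB2GRAY).astype(np.float32); dx=np.abs(cv2.Sobel(im,cv2.CV_32F,1,0))
def W(x,y,z): p=F+x*U+y*V; return np.array([*p,z])
for nm,x,hw,zs in(('wall',0,25,range(12,36,4)),('tile end',4,32,range(42,54,2)),('tile top',60,32,(54,)),('tile top',30,32,(54,))):
    for z in zs:
        r=[]
        for sg in(1,-1):
            u,v=proj(c,W(x,sg*hw,z)); lo=int(round(u))-6; v=int(round(v)); w=dx[v,lo:lo+13]; k=lo+(w*np.arange(13)*(w>.4*w.max())).sum()/(w*(w>.4*w.max())).sum(); r.append(round(k-u,1))
        print(nm,x,z,r,'mean px off',np.mean(r).round(2))
```

```text
wall 0 12 [np.float64(-1.5), np.float64(0.3)] mean px off -0.6
wall 0 16 [np.float64(-3.3), np.float64(1.3)] mean px off -1.0
wall 0 20 [np.float64(-3.6), np.float64(1.3)] mean px off -1.15
wall 0 24 [np.float64(-3.1), np.float64(2.4)] mean px off -0.35
wall 0 28 [np.float64(-2.8), np.float64(2.3)] mean px off -0.25
wall 0 32 [np.float64(-2.1), np.float64(2.3)] mean px off 0.1
tile end 4 42 [np.float64(1.9), np.float64(-2.0)] mean px off -0.05
tile end 4 44 [np.float64(4.4), np.float64(-2.0)] mean px off 1.2
tile end 4 46 [np.float64(4.5), np.float64(-0.9)] mean px off 1.8
tile end 4 48 [np.float64(1.4), np.float64(-0.4)] mean px off 0.5
tile end 4 50 [np.float64(-1.3), np.float64(-0.4)] mean px off -0.85
tile end 4 52 [np.float64(-0.5), np.float64(-0.4)] mean px off -0.45
tile top 60 54 [np.float64(1.4), np.float64(0.9)] mean px off 1.15
tile top 30 54 [np.float64(-0.2), np.float64(1.1)] mean px off 0.45
```

```bash
python3 -c "
from rig import job
print(job.job_done())"
```

```text
the job is handed in; nothing more can be done
None
```

The tile was turned over under grip and let go wells up, flat on the deck and against the stop; it measures centred and straight to about 1–2 mm, the bottles and timer look unmoved, and the job was handed in at about 25 s. The light grip crept to the tile's last few mm while lowering, but it was never let go before it lay flat.

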